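# Add a jar to the spice rack and pin its end stop up to the row

## Task

Stand the spice jar that is out on the worktop gently in the free space of the jar rack, upright between the last jar and the sliding end stop. Then pull up the stop's plunger knob, slide the stop in against the row so that the jars close up, and let the pin drop fully home in the hole that holds the row closest, the innermost one the jars allow; you may have to ease the stop back a few millimetres to find it by feel. Do not squeeze the jars or force the pin sideways, and leave everything else as it stands.

Things in the scene. Friction and masses are not known exactly. Their poses are not given: they have to be found in the camera images.
- rack: Wooden jar rack, fixed to the worktop, 92 mm wide (its x), 290 mm long (its y), origin at the centre of its underside, z up. Jars stand in one row along its y, centred on x = 0, on its floor 18 mm up, between two steel rods (8 mm thick, at x = +-27 mm, axes 46 mm up). The fixed end is at +y, the sliding end stop at -y, on the same rods
- row_end (a point): point on the rack: centre of the inner face of its fixed end wall at floor level (rack x 0, y +125, z 18 mm); the wall's top is 84 mm above the worktop. Three jars closed up against it reach 123 mm from here towards -y
- strip_ref (a point): point on the rack (x 0, y -54.9, z 17.5 mm): NOMINAL place of the second hole, counted from outside, of the metal index strip let into the floor. Five round holes 8.5 mm wide, 16 mm apart along y, the first 16 mm further out; strip's outer end 24 mm out from here. The strip is clamped through slots: its true place is up to 6 mm off along y and not measured
- end_stop (a joint): how far (m) the sliding end stop has been moved in, towards +y of the rack and the jars: 0 fully out, 0.062 fully in. An aluminium bridge on the rods, 70 mm wide, top 62 mm above the worktop; about 2 N of friction. The pin's axis is at rack y = -95.4 mm plus this value
- plunger (a joint): how far (m) the stop's sprung pin (7.5 mm thick, flat end) is pulled up: 0 fully down in a hole, or in the empty groove beyond the strip's outer end where it starts; about 0.0075 when it rides on the strip between holes; 0.012 end of travel. The spring pulls it down with 4.5 N at 0, 8 N at 0.012. While down it blocks the stop
- knob (a point): centre of the plunger's black ribbed knob, an upright cylinder 25 mm across and 20 mm tall above the end stop, on the pin's axis; 92 mm above the worktop with the pin fully down. It rises with the pin and travels with the stop; about 17 mm is free below it
- stop_pad (a point): centre of the stop's pad, the upright rubber face 38 mm wide that meets the last jar, 50 mm above the worktop and 50 mm further in (rack +y) than the pin's axis
- jar_a_mid (a point): centre (half-way up) of the spice jar next to the rack's fixed end: glass with a dark cap, 41 mm across, 105 mm tall, 0.11 kg, loose in the row
- jar_b_mid (a point): centre of the second spice jar of the row, same size, loose, a few mm from the first
- jar_c_mid (a point): centre of the third spice jar, same size, 0.08 to 0.15 kg, which stands alone on the worktop to the left of the rack and is to join the row; its cap is the top 20 mm
- garlic: bystander, to be left alone: a garlic bulb, 50 mm across, 48 mm tall, origin at the centre of its underside
- shaker: bystander, to be left alone: a clear salt shaker with a grey cap, 44 mm across, 90 mm tall, origin at the centre of its underside
- salt_pot: bystander, to be left alone: a turned wooden salt cellar with a lid, 66 mm across, 68 mm tall, origin at the centre of its underside
- bowl: bystander, to be left alone: a speckled white bowl, 130 mm across, 55 mm tall, origin at the centre of its underside
- tumbler: bystander, to be left alone: a plain drinking glass, 76 mm across, 89 mm tall, origin at the centre of its underside
- spoon: bystander, to be left alone: a wooden spoon lying on the worktop, 295 mm long, 46 mm wide, 14 mm high, origin at the centre of its underside
- timer: bystander, to be left alone: a round kitchen timer, 66 mm across, 48 mm tall, origin at the centre of its underside
Things that resemble listed ones, but are neither listed nor needed, are in the scene too. Leave any purple or turquoise look-alike of the part that bears jar_b_mid alone.

How it is judged:
By the outcome, as a careful person would: the job done as asked, in the order asked, and still so for the second after the job is handed in, with the robot touching nothing.
It also fails if it takes over 54 s, if anything falls off the work surface, if the arm or the gripper's body presses on something with over 40 N, if the wrist force passes 120 N, or if a joint passes its speed limit or range.

## Robot

A 7-joint arm with a two-finger parallel gripper is mounted at the origin on a cart in front of the work surface, level with it; the furniture and walls round the work are solid. World frame = base frame: x ahead of the robot, y to its left, z up, the work surface at z = 0. Lengths are in m, angles in rad, forces in N, time in s.
With the tool pointing down it reaches from about 0.4 to 0.85 m from the base axis. Payload 10.4 kg.
Tool frame: the origin (TCP) lies between the finger pads; the fingertips stand 11 mm ahead of it and the grasp point (between the pads) lies 8 mm behind it (tip_reach is the distance from the TCP to the fingertips, in m); z points along the fingers, y is the line along which they close (so a half turn about z gives the same grasp; the last joint's range is limited). The gripper opens to 85 mm and grips with 20 to 120 N. Pads are 22 mm wide; open, the fingers measure 114 mm over their backs; the gripper's body (76 mm by 85 mm) begins 54 mm behind the grasp point. The pads swing forward as they close: fully open they stand 13 mm farther back than shut.
Start: joints at [-1.125, 0.332, -0.065, 1.46, 0.022, 1.35, -0.088], TCP at [0.282, 0.558, 0.242] pointing down, gripper open.
Joint ranges: [-2.6, 2.6], [-0.5, 2.12], [-1.47, 1.34], [0.16, 2.42], [-1.27, 4.41], [0.06, 2.06], [-2.6, 2.6]. Speed limits (rad/s): [2.22, 2.22, 2.79, 2.79, 3.14, 3.14, 3.14].

## Interface

Orientations are given as a unit quaternion [x, y, z, w].
In Python, from workcell import * gives the robot as it stands.
- The arm moves only by the shell command python3 -m inch 'ROWS' [OPENING] [FORCE]. ROWS is JSON, a list of rows, each an object with "slide": the shift along the world's x, y, z in m, a list of three; "yaw": the turn about the world's z in rad. A call has 1 to 20 rows; each row is the pose to reach, as a shift and turn from the pose commanded when the call began; what a row does not reach only later rows make up. A row lasts 1/12 s, in which the tool goes at most 41.7 mm and 7.16 degrees, less where a joint would pass 70% of its speed; a pose out of reach is approached as far as the arm can. A call with a gripper value outside its range is refused whole. OPENING is the closure in counts, from 0 (fully open) to 255 (shut), set as the call begins (- or left out, the last holds). The fingers move at their own pace and stop on an object; FORCE is the grip in N (left out, the last holds). Time passes only in rows, so rows that repeat a pose let the fingers close. It gives the time, the measured TCP pose, the force, the opening and the grip force at its end, in the units of the state.
- get_obs(): the state, without advancing time (a new reading comes with each control period).
- camera(name): name is "scene" or "side" or "wrist"; returns a dict with "frame" (480x640x3 uint8, red, green, blue), "fx", "fy", "cx", "cy" (pixels), "k1" (the pictures are not rectified: a ray, as slopes to the right and down, at radius r is drawn at 1 + k1 r^2 times it, then the intrinsics apply), "extrinsics" (4x4, takes a point from world to camera coordinates). Camera axes: x right, y down, z forward; pixel columns grow to the right and rows downward; lengths in m; the calibration is good to about 2 mm. A picture is of the moment at which its call begins. There is no depth.
- hand_in(): hands the job in; it is judged then, once.
The state is a dict: "clock": time; "joint_pos": joint angles; "joint_velocities": joint speeds; "tau": joint torques, N m; "position": TCP position; "ee_rot": TCP orientation; "ft_force": force on the tool from outside, world axes, zero at the start; "torque": the same for the moment, N m; "grip_width": opening from 0.0 (shut) to 1.0 (fully open); "grasp_force": force on a finger pad.
Only numpy, scipy, OpenCV 4.12 (cv2) and the standard library are available. Lean on these libraries where they do the work, as an engineer would, in place of code of your own. Each camera call takes 0.05 s, during which the arm holds its last target. There are 200 camera calls.

## Working session

There is one attempt and no reset: what is moved stays moved. The work goes in short steps, Python scripts to look and compute and a shell command to move; the robot and the scene stay as the last step left them, time stands still between calls to the robot, and variables do not carry over. Pictures are saved under pics/ and viewed, at most 10 in all, crops included, and the job is handed in when it is done.

```bash
mkdir -p pics; cat > h.py <<'E'
from workcell import *
import numpy as np, cv2
def cam(n):
    c=camera(n); c['frame']=np.asarray(c['frame']); c['extrinsics']=np.array(c['extrinsics']); return c
def save(c,f,crop=None,s=1):
    im=c['frame'][:,:,::-1]
    if crop: x0,y0,x1,y1=crop; im=im[y0:y1,x0:x1]
    cv2.imwrite('pics/'+f,cv2.resize(im,None,fx=s,fy=s,interpolation=cv2.INTER_CUBIC))
def ray(c,u,v):
    d=np.array([(u-c['cx'])/c['fx'],(v-c['cy'])/c['fy']]);s=d.copy()
    for _ in range(20): s=d/(1+c['k1']*(s@s))
    R=c['extrinsics'][:3,:3];t=c['extrinsics'][:3,3]
    return -R.T@t, R.T@np.array([*s,1.])
def onz(c,u,v,z):
    o,d=ray(c,u,v); return o+d*(z-o[2])/d[2]
def proj(c,p):
    q=c['extrinsics'][:3,:3]@np.array(p)+c['extrinsics'][:3,3]; s=q[:2]/q[2]; s=s*(1+c['k1']*(s@s))
    return np.array([s[0]*c['fx']+c['cx'],s[1]*c['fy']+c['cy']])
E
python3 - <<'E'
from h import *
for n in ['scene','side','wrist']:
    c=cam(n); o=ray(c,320,240); print(n,o[0].round(3),(o[1]/np.linalg.norm(o[1])).round(2),c['fx'],c['k1'])
    cv2.imwrite(f'pics/raw_{n}.png',c['frame'][:,:,::-1])
o=get_obs();print(o)
a=cv2.imread('pics/raw_scene.png');
E
```

```text
scene [-0.119 -0.756  0.687] [ 0.57  0.65 -0.51] 555.1281560953548 0.003163497390379037
side [ 0.27  -0.656  0.707] [ 0.27  0.7  -0.66] 490.78580241959435 0.021848675664004218
wrist [0.214 0.592 0.374] [ 0.27 -0.14 -0.95] 341.29107064477006 -0.019675956142752086
{'clock': 0.15, 'joint_pos': array([-1.1246254 ,  0.33272517, -0.06469391,  1.46068905,  0.02161943,
        1.34987502, -0.08851309]), 'joint_velocities': array([ 0.00184915, -0.00036085, -0.00124576, -0.00308369,  0.00041017,
        0.00050398,  0.00096862]), 'tau': array([ 6.56793654e-04, -6.25828743e+01,  4.90755052e-02, -3.91851139e+01,
        1.62849115e-02,  7.59679824e-03,  4.18335873e-06]), 'position': array([0.28226761, 0.55736199, 0.24172797]), 'ee_rot': array([ 2.32244740e-01,  9.72657252e-01, -4.92820304e-04, -8.65501572e-05]), 'ft_force': array([ 0.07397568, -0.05254949,  0.68232594]), 'torque': array([-0.02446489,  0.02912655, -0.03592225]), 'grasp_force': 0.0, 'grip_width': 0.9989077891321796}
```

View pics/raw_scene.png

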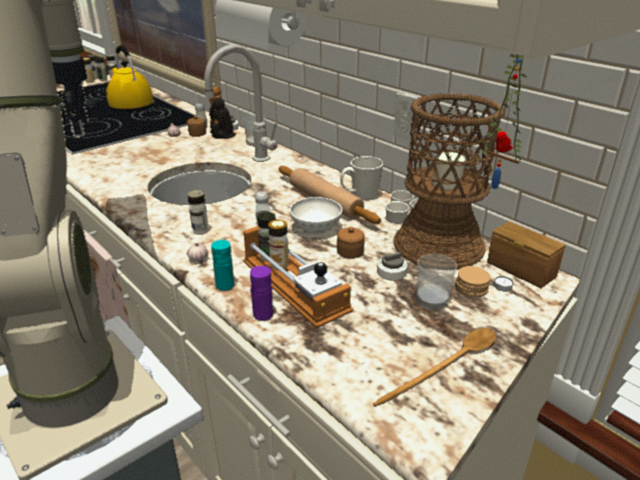

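View pics/raw_side.png

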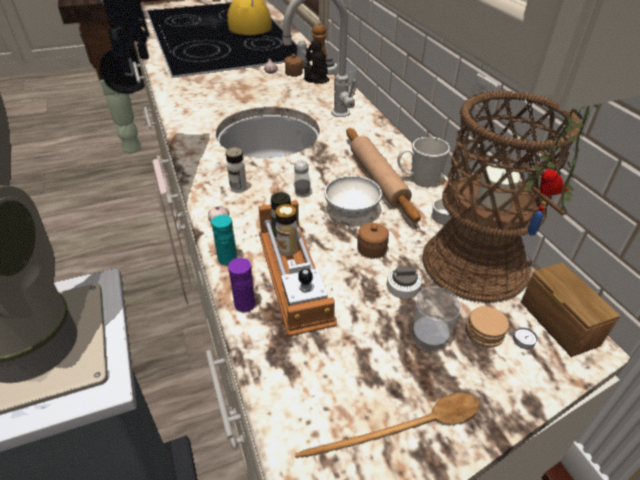

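Scene view: jar C is the glass jar with a dark cap at scene (198,210) / side (236,170). It could be confused with the turquoise jar (222,265), the purple jar (261,293), the shaker (262,205) or the row jars (265,230) and (278,245). The black knob is at scene (321,269) / side (305,276). I'll check the choice in a close crop.

```bash
python3 - <<'E'
import cv2
a=cv2.imread('pics/raw_scene.png')[182:327,180:360]; cv2.imwrite('pics/c1.png',cv2.resize(a,None,fx=4,fy=4,interpolation=cv2.INTER_CUBIC))
a=cv2.imread('pics/raw_side.png')[140:335,205:345]; cv2.imwrite('pics/c2.png',cv2.resize(a,None,fx=3,fy=3,interpolation=cv2.INTER_CUBIC))
E
```

```text
(no output)
```

View pics/c1.png

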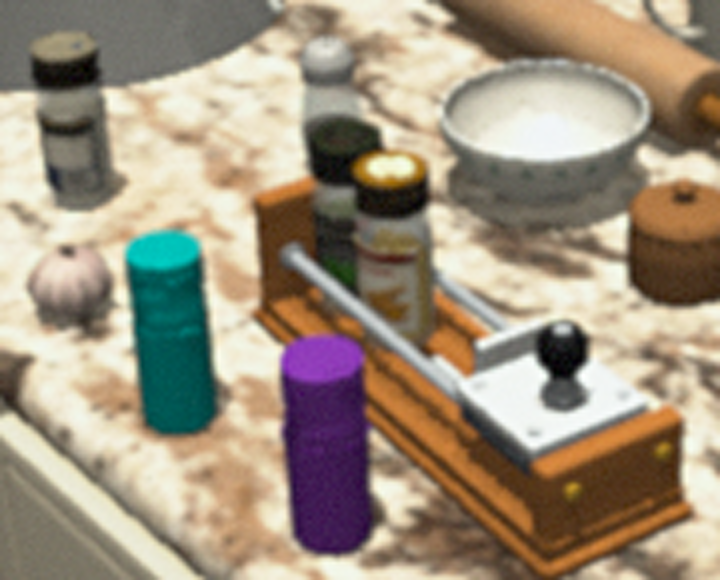

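View pics/c2.png

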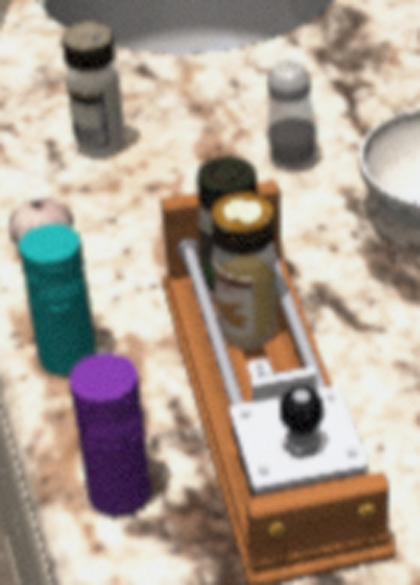

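Both crops show jar C as glass with a black cap: scene crop (64,47), side crop (88,40). The look-alikes are solid turquoise and purple, and the shaker has a grey cap. The knob is at scene crop (562,350) and side crop (302,410).

```bash
cat >> h.py <<'E'
def tri(c1,p1,c2,p2):
    o1,d1=ray(c1,*p1);o2,d2=ray(c2,*p2)
    d1/=np.linalg.norm(d1);d2/=np.linalg.norm(d2)
    s=np.linalg.lstsq(np.c_[d1,-d2],o2-o1,rcond=None)[0]
    a=o1+s[0]*d1;b=o2+s[1]*d2
    return (a+b)/2,np.linalg.norm(a-b)
E
python3 - <<'E'
from h import *
A=cam('scene');B=cam('side')
a=lambda u,v:(180+u/4-.4,182+v/4-.4)
b=lambda u,v:(205+u/3-.33,140+v/3-.33)
P=dict(knob=((562,350),(302,410)),jarC=((64,47),(88,40)),jarB=((391,168),(243,210)),jarA=((345,135),(226,172)),
 endL=((535,468),(247,510)),endR=((680,412),(386,483)),baseL=((550,575),(248,580)),baseR=((691,510),(393,553)),
 wallL=((258,198),(165,203)),turq=((165,247),(50,240)),purp=((322,355),(105,370)))
for k,(p,q) in P.items():
    x,e=tri(A,a(*p),B,b(*q)); print(k,x.round(4),round(e,4))
for k,z in dict(jarC=.105,jarB=.123,jarA=.123,knob=.092).items():
    p,q=P[k]; print(k,onz(A,*a(*p),z).round(4),onz(B,*b(*q),z).round(4))
E
```

```text
knob [ 0.4649 -0.0889  0.0941] 0.0001
jarC [0.4405 0.3313 0.1074] 0.0025
jarB [0.4801 0.0644 0.1245] 0.0007
jarA [0.4817 0.1062 0.1259] 0.0004
endL [ 0.418  -0.1248  0.0659] 0.0024
endR [ 0.499  -0.1361  0.0672] 0.0001
baseL [ 0.4143 -0.1365  0.0142] 0.0034
baseR [ 0.5025 -0.1427  0.01  ] 0.0
wallL [0.4465 0.1411 0.0849] 0.0013
turq [0.36   0.0955 0.1098] 0.0009
purp [ 0.3641 -0.0325  0.108 ] 0.0021
jarC [0.4436 0.3384 0.105 ] [0.4411 0.3329 0.105 ]
jarB [0.4814 0.0659 0.123 ] [0.4806 0.0668 0.123 ]
jarA [0.4849 0.1111 0.123 ] [0.4827 0.1098 0.123 ]
knob [ 0.467  -0.0864  0.092 ] [ 0.4656 -0.087   0.092 ]
```

```bash
python3 -m inch '[{"slide":[0.016,-0.022,0],"yaw":-0.119},{"slide":[0.032,-0.045,0],"yaw":-0.238},{"slide":[0.048,-0.067,-0.004],"yaw":-0.357},{"slide":[0.064,-0.089,-0.008],"yaw":-0.476},{"slide":[0.080,-0.112,-0.012],"yaw":-0.595},{"slide":[0.096,-0.134,-0.016],"yaw":-0.714},{"slide":[0.112,-0.156,-0.02],"yaw":-0.833},{"slide":[0.128,-0.178,-0.02],"yaw":-0.952},{"slide":[0.144,-0.2,-0.02],"yaw":-1.071},{"slide":[0.159,-0.223,-0.02],"yaw":-1.19},{"slide":[0.159,-0.223,-0.02],"yaw":-1.19},{"slide":[0.159,-0.223,-0.02],"yaw":-1.19}]' 40 25
python3 - <<'E'
from h import *
W=cam('wrist'); save(W,'w1.png')
A=cv2.imread('pics/raw_scene.png')
sA=dict(camera('scene')); sA['extrinsics']=np.array(sA['extrinsics'])
print('shaker',onz(sA,180+327/4,182+42/4,.09),'garlic',onz(sA,180+68/4,182+290/4,.024))
print('expect',proj(W,[.4415,.334,.105]),proj(W,[.4415,.334,0]),get_obs()['position'])
E
```

```text
clock: 1.25
position: [0.4423, 0.3332, 0.2225]
ee_rot: [0.738, 0.674, 0.0, 0.0]
ft_force: [-0.4, 0.4, 1.3]
grip_width: 0.843
grasp_force: 0.0
shaker [0.5831212  0.26405345 0.09      ] garlic [0.3643516  0.21507817 0.024     ]
expect [320.97477535 235.73748798] [321.22080234 206.81419007] [0.44076231 0.33535697 0.22224753]
```

View pics/w1.png

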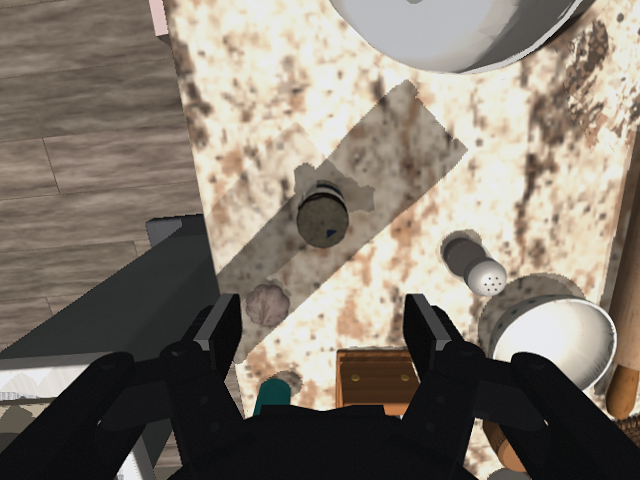

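The wrist view shows jar C's cap-top centre at about (322,222). The shaker (485,275) and garlic (268,303) are clear of the fingers.

```bash
python3 - <<'E'
from h import *
W=cam('wrist'); g=cv2.GaussianBlur(W['frame'],(3,3),0)
o=get_obs();print(o['position'],o['grip_width'])
for p in [(322,222),(322,186)]: print(onz(W,*p,.105),onz(W,*p,0))
print(onz(W,298,222,.105)-onz(W,348,222,.105))
# rack far wall outer top edge corners as seen
for p in [(337,350),(413,350)]: print('wall',onz(W,*p,.084))
print([proj(W,[.4425,y,.105]) for y in (.33,.338,.345)])
E
```

```text
[0.44058077 0.33568658 0.2222432 ] 0.8426613325063244
[0.44161045 0.34702994 0.105     ] [0.43922165 0.31975811 0.        ]
[0.44395375 0.37409097 0.105     ] [0.44255186 0.35821616 0.        ]
[-0.03756969  0.00325035  0.        ]
wall [0.44441854 0.21848768 0.084     ]
wall [0.51465716 0.21224787 0.084     ]
[array([325.06373907, 243.2810312 ]), array([324.18576511, 233.34076703]), array([323.40426666, 224.49360114])]
```

```bash
python3 - <<'E'
from h import *
W=cam('wrist');A=cam('scene');B=cam('side')
print('shaker W',onz(W,488,279,.088),'A',onz(A,261.4,192.2,.088),'B',onz(B,301.2,164.5,.088))
print('wallbase',onz(W,337,350,.008),onz(W,413,350,.008))
print('salt/garlic W',onz(W,268,303,.024),'A',onz(A,196.9,254,.024))
# wrist: dark cap profile down col 322
f=W['frame'].astype(int)
print([(v,f[v,318:327].mean(axis=(0)).round().astype(int).tolist()) for v in range(176,256,3)])
E
```

```text
shaker W [0.57782621 0.28086247 0.088     ] A [0.58581951 0.26940726 0.088     ] B [0.57912401 0.2588673  0.088     ]
wallbase [0.44350019 0.16446593 0.008     ] [0.53348472 0.15653204 0.008     ]
salt/garlic W [0.37378135 0.24142723 0.024     ] A [0.36526462 0.21706925 0.024     ]
[(176, [130, 120, 107]), (179, [128, 118, 106]), (182, [113, 105, 94]), (185, [84, 78, 69]), (188, [29, 30, 35]), (191, [87, 82, 75]), (194, [117, 111, 98]), (197, [11, 9, 8]), (200, [28, 24, 20]), (203, [58, 53, 44]), (206, [76, 70, 58]), (209, [74, 68, 56]), (212, [72, 66, 55]), (215, [72, 65, 54]), (218, [75, 69, 57]), (221, [75, 69, 57]), (224, [70, 65, 54]), (227, [63, 58, 50]), (230, [67, 61, 51]), (233, [66, 61, 50]), (236, [69, 63, 53]), (239, [68, 62, 51]), (242, [71, 65, 54]), (245, [73, 67, 56]), (248, [69, 64, 53]), (251, [93, 78, 64]), (254, [128, 103, 83])]
```

```bash
python3 - <<'E'
from h import *
for i in range(3):
    W=cam('wrist'); o=get_obs(); p=o['position']; C,d=ray(W,W['cx'],W['cy']); print(p, C-p, d)
    for s in (-1,1):
        for dz in (0,.011):
            print(s,dz,[proj(W,p+np.array([s*.036*.996,-s*.036*.088+e,dz-.011])).round() for e in (-.011,0,.011)])
save(W,'w2.png',(190,270,450,400),3)
E
```

```text
[0.44084396 0.3353282  0.22225393] [0.00636333 0.07661317 0.1319908 ] [-0.02565536 -0.29642361 -0.95471192]
-1 0 [array([249., 324.]), array([246., 304.]), array([242., 282.])]
-1 0.011 [array([244., 338.]), array([240., 316.]), array([236., 293.])]
1 0 [array([400., 325.]), array([400., 304.]), array([399., 283.])]
1 0.011 [array([405., 338.]), array([405., 316.]), array([405., 293.])]
[0.44100882 0.33514437 0.22228034] [0.006353   0.07662452 0.13197467] [-0.0257297  -0.29645169 -0.9547012 ]
-1 0 [array([249., 324.]), array([246., 304.]), array([242., 282.])]
-1 0.011 [array([244., 338.]), array([240., 316.]), array([236., 293.])]
1 0 [array([400., 325.]), array([400., 304.]), array([399., 283.])]
1 0.011 [array([405., 338.]), array([405., 316.]), array([405., 293.])]
[0.44109191 0.33499964 0.22227001] [0.00641729 0.07660208 0.13199879] [-0.02580559 -0.29646294 -0.95469566]
-1 0 [array([249., 324.]), array([246., 304.]), array([242., 282.])]
-1 0.011 [array([244., 338.]), array([240., 316.]), array([236., 293.])]
1 0 [array([400., 324.]), array([400., 304.]), array([399., 283.])]
1 0.011 [array([405., 338.]), array([405., 316.]), array([405., 293.])]
```

View pics/w2.png

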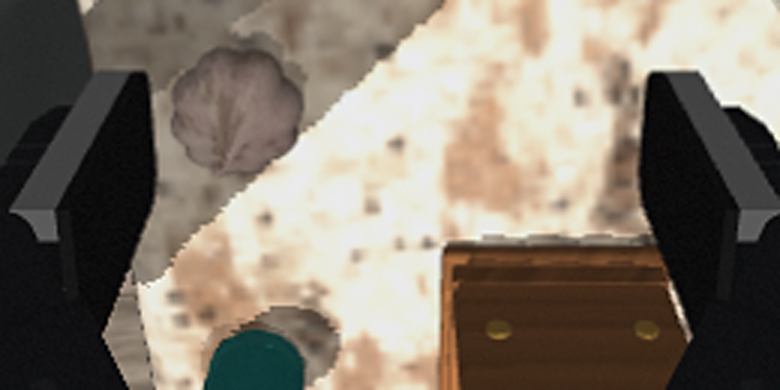

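The fingertips appear at rows 294–335, where the wrist calibration predicts them. I therefore trust the wrist camera, which puts jar C at about (0.442, 0.344).

```bash
python3 -m inch '[{"slide":[0.001,0.009,-0.02],"yaw":0},{"slide":[0.001,0.009,-0.045],"yaw":0},{"slide":[0.001,0.009,-0.07],"yaw":0},{"slide":[0.001,0.009,-0.095],"yaw":0},{"slide":[0.001,0.009,-0.115],"yaw":0},{"slide":[0.001,0.009,-0.13],"yaw":0},{"slide":[0.001,0.009,-0.14],"yaw":0},{"slide":[0.001,0.009,-0.14],"yaw":0}]'
python3 - <<'E'
from h import *
W=cam('wrist'); save(W,'w3.png',(160,100,480,400),2); print(get_obs()['position'],proj(W,[.442,.344,.105]))
E
```

```text
clock: 2.37
position: [0.4414, 0.3429, 0.0803]
ee_rot: [0.737, 0.675, -0.002, 0.0]
ft_force: [0.2, -1.1, -0.2]
grip_width: 0.844
grasp_force: 0.0
[0.44200451 0.34338822 0.08177108] [323.77719493 347.83032456]
```

View pics/w3.png

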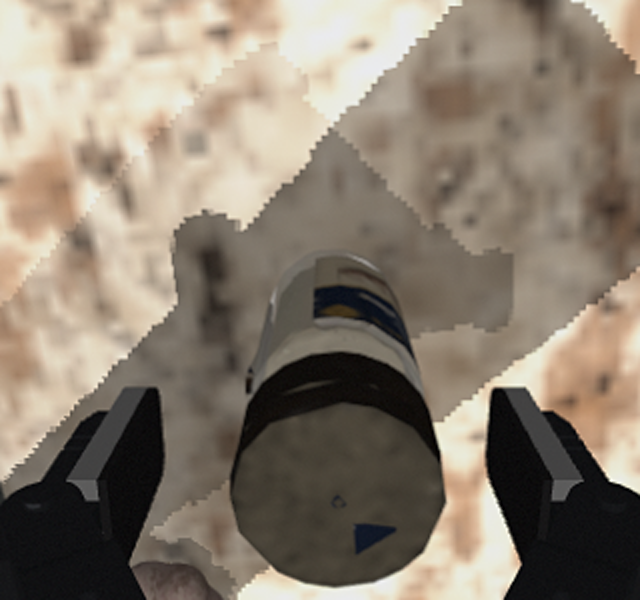

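The jar is between the pads, with its cap centre at (329,346); (324,348) was predicted, so I shift x by about 1.5 mm and close.

```bash
python3 -m inch '[{"slide":[0.0015,0,0],"yaw":0},{"slide":[0.0015,0,0],"yaw":0},{"slide":[0.0015,0,0],"yaw":0},{"slide":[0.0015,0,0],"yaw":0},{"slide":[0.0015,0,0],"yaw":0},{"slide":[0.0015,0,0],"yaw":0},{"slide":[0.0015,0,0],"yaw":0},{"slide":[0.0015,0,0],"yaw":0}]' 255 30
python3 -m inch '[{"slide":[0,0,0.006],"yaw":0},{"slide":[0,0,0.02],"yaw":0},{"slide":[0,0,0.04],"yaw":0},{"slide":[0,0,0.06],"yaw":0},{"slide":[0,0,0.08],"yaw":0},{"slide":[0,0,0.1],"yaw":0},{"slide":[0,0,0.12],"yaw":0},{"slide":[0,0,0.12],"yaw":0}]'
```

```text
clock: 3.08
position: [0.4445, 0.3442, 0.0837]
ee_rot: [0.738, 0.675, 0.001, -0.0]
ft_force: [0.2, -0.4, 6.6]
grip_width: 0.466
grasp_force: 30.1
clock: 3.75
position: [0.4452, 0.3446, 0.207]
ee_rot: [0.738, 0.675, 0.003, -0.0]
ft_force: [-0.9, 0.4, -0.6]
grip_width: 0.467
grasp_force: 30.5
```

```bash
python3 -m inch '[{"slide":[0,0,0.02],"yaw":0},{"slide":[0,-0.01,0.04],"yaw":0},{"slide":[0.003,-0.035,0.04],"yaw":0},{"slide":[0.006,-0.065,0.04],"yaw":0},{"slide":[0.009,-0.095,0.04],"yaw":0},{"slide":[0.012,-0.125,0.04],"yaw":0},{"slide":[0.015,-0.155,0.04],"yaw":0},{"slide":[0.018,-0.185,0.04],"yaw":0},{"slide":[0.021,-0.215,0.04],"yaw":0},{"slide":[0.024,-0.245,0.04],"yaw":0},{"slide":[0.027,-0.275,0.04],"yaw":0},{"slide":[0.029,-0.305,0.04],"yaw":0},{"slide":[0.031,-0.325,0.04],"yaw":0},{"slide":[0.031,-0.337,0.04],"yaw":0},{"slide":[0.031,-0.337,0.04],"yaw":0},{"slide":[0.031,-0.337,0.04],"yaw":0}]'
python3 - <<'E'
from h import *
W=cam('wrist');A=cam('scene');B=cam('side')
w=W['frame'][:,:,::-1]; b=cv2.resize(B['frame'][130:340,200:350,::-1],None,fx=2,fy=2,interpolation=cv2.INTER_CUBIC)
a=cv2.resize(A['frame'][170:340,170:370,::-1],(300,255),interpolation=cv2.INTER_CUBIC)
im=np.zeros((480,800,3),np.uint8); im[:, :480]=w[:,80:560]; im[:420,485:785]=b; cv2.imwrite('pics/m.png',im)
cv2.imwrite('pics/a.png',A['frame'][:,:,::-1]);o=get_obs();print(o['position'],o['ee_rot'])
E
```

```text
clock: 5.08
position: [0.4747, 0.0072, 0.2422]
ee_rot: [0.738, 0.675, 0.0, -0.0]
ft_force: [-0.9, 0.6, -0.6]
grip_width: 0.469
grasp_force: 30.6
[0.47478192 0.00824655 0.24221252] [ 7.36718044e-01  6.76200052e-01 -1.08342548e-05 -1.19620700e-04]
```

View pics/m.png

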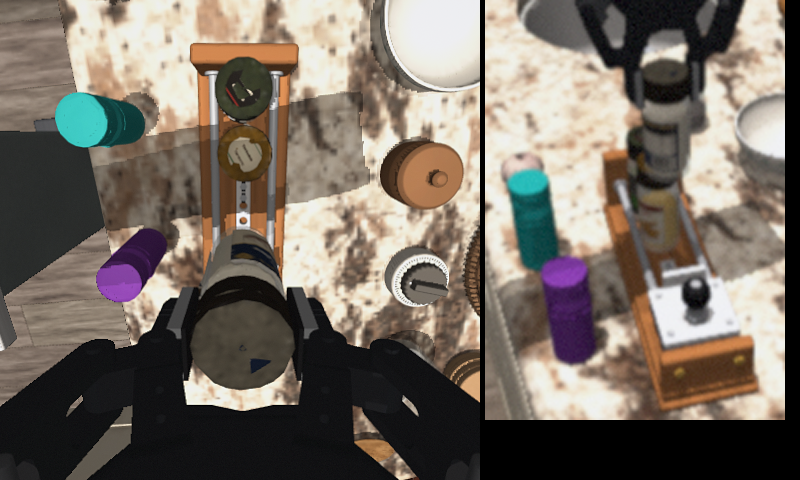

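The wrist view, in image columns including the +80 offset, shows: jar A's top at (324,88), jar B's top at (325,153), the wall top at columns 270–378 and rows 45–67, and strip holes near (323,206) and (323,220). I'll measure these now.

```bash
python3 - <<'E'
from h import *
W=cam('wrist'); f=W['frame'].astype(int)
P=lambda n,u,v,z:print(n,onz(W,u,v,z).round(4))
P('A',324,88,.123);P('B',325,153,.123)
P('wallTL',270,46,.084);P('wallTR',378,43.5,.084)
P('h',323,206,.0175);P('h',323,220,.0175)
print(onz(W,324-28,88,.123)-onz(W,324+28,88,.123))
for v in range(176,232): print(v,f[v,320:327].sum(axis=1).__floordiv__(3).tolist())
print([ (v,f[v,322:326].mean(0).astype(int).tolist()) for v in range(38,64,2)])
for v in (195,): print([(u,f[v,u].sum()//3) for u in range(280,372,2)])
E
```

```text
A [0.485  0.1131 0.123 ]
B [0.4821 0.07   0.123 ]
wallTL [0.4471 0.1507 0.084 ]
wallTR [0.5292 0.1454 0.084 ]
h [0.4757 0.0094 0.0175]
h [ 0.4744 -0.0059  0.0175]
[-0.0379646   0.00327622  0.        ]
176 [45, 45, 44, 45, 44, 43, 43]
177 [42, 43, 43, 44, 45, 45, 44]
178 [44, 44, 46, 47, 45, 43, 42]
179 [45, 44, 48, 47, 45, 44, 44]
180 [45, 47, 48, 46, 43, 43, 44]
181 [44, 44, 45, 43, 42, 41, 42]
182 [45, 38, 42, 41, 40, 39, 37]
183 [103, 76, 26, 28, 26, 54, 76]
184 [132, 102, 50, 63, 54, 90, 117]
185 [122, 103, 89, 96, 90, 104, 123]
186 [112, 103, 101, 100, 99, 100, 111]
187 [106, 98, 100, 98, 98, 99, 109]
188 [109, 97, 99, 98, 97, 98, 107]
189 [116, 102, 99, 99, 98, 100, 112]
190 [124, 102, 80, 87, 81, 100, 123]
191 [127, 96, 34, 48, 36, 91, 126]
192 [127, 101, 44, 48, 45, 93, 127]
193 [126, 113, 87, 88, 87, 106, 125]
194 [127, 106, 69, 70, 67, 99, 126]
195 [126, 95, 22, 29, 13, 87, 126]
196 [122, 103, 79, 81, 75, 96, 121]
197 [109, 104, 102, 101, 100, 102, 114]
198 [105, 98, 100, 99, 98, 98, 109]
199 [106, 98, 99, 98, 96, 98, 106]
200 [110, 99, 98, 98, 98, 100, 112]
201 [121, 105, 
[... 1698 characters left out ...]
 (306, np.int64(59)), (308, np.int64(56)), (310, np.int64(59)), (312, np.int64(61)), (314, np.int64(66)), (316, np.int64(82)), (318, np.int64(126)), (320, np.int64(126)), (322, np.int64(22)), (324, np.int64(13)), (326, np.int64(126)), (328, np.int64(125)), (330, np.int64(88)), (332, np.int64(62)), (334, np.int64(57)), (336, np.int64(59)), (338, np.int64(63)), (340, np.int64(63)), (342, np.int64(61)), (344, np.int64(62)), (346, np.int64(59)), (348, np.int64(80)), (350, np.int64(109)), (352, np.int64(91)), (354, np.int64(85)), (356, np.int64(63)), (358, np.int64(66)), (360, np.int64(64)), (362, np.int64(60)), (364, np.int64(52)), (366, np.int64(99)), (368, np.int64(111)), (370, np.int64(150))]
```

```bash
python3 - <<'E'
from h import *
W=cam('wrist'); f=W['frame'].astype(int); p=get_obs()['position']; print(p)
print('heldtop',onz(W,322.5,343,p[2]+.023), onz(W,270,343,p[2]+.023),onz(W,375,343,p[2]+.023))
for n,u,v,z in [('rodL',296,195,.050),('rodR',351,195,.050),('strip',317,190,.0175),('strip',329.5,190,.0175)]: print(n,onz(W,u,v,z))
E
```

```text
[0.47482098 0.00784308 0.24223198]
heldtop [0.47500378 0.01004226 0.26523198] [0.45560237 0.01169872 0.26523198] [0.49440181 0.00834346 0.26523198]
rodL [0.45142766 0.02895608 0.05      ]
rodR [0.50391359 0.02441845 0.05      ]
strip [0.47096294 0.02674306 0.0175    ]
strip [0.48402934 0.02561338 0.0175    ]
```

```bash
python3 -m inch '[{"slide":[0.001,0,-0.02],"yaw":0},{"slide":[0.001,0,-0.045],"yaw":0},{"slide":[0.001,0,-0.07],"yaw":0},{"slide":[0.001,0,-0.085],"yaw":0},{"slide":[0.001,0,-0.1],"yaw":0},{"slide":[0.001,0,-0.11],"yaw":0},{"slide":[0.001,0,-0.12],"yaw":0},{"slide":[0.001,0,-0.128],"yaw":0},{"slide":[0.001,0,-0.134],"yaw":0},{"slide":[0.001,0,-0.138],"yaw":0},{"slide":[0.001,0,-0.138],"yaw":0}]'
```

```text
clock: 6.25
position: [0.4757, 0.0066, 0.1038]
ee_rot: [0.738, 0.675, -0.0, -0.0]
ft_force: [0.3, -0.6, -0.6]
grip_width: 0.469
grasp_force: 30.6
```

```bash
python3 -m inch '[{"slide":[0,0,-0.001],"yaw":0},{"slide":[0,0,-0.002],"yaw":0},{"slide":[0,0,-0.003],"yaw":0},{"slide":[0,0,-0.003],"yaw":0}]'; python3 -m inch '[{"slide":[0,0,-0.0005],"yaw":0},{"slide":[0,0,-0.001],"yaw":0},{"slide":[0,0,-0.001],"yaw":0},{"slide":[0,0,-0.001],"yaw":0}]'
```

```text
clock: 6.58
position: [0.4762, 0.0066, 0.1017]
ee_rot: [0.738, 0.675, 0.0, 0.0]
ft_force: [0.7, 0.1, 0.1]
grip_width: 0.462
grasp_force: 30.8
clock: 6.92
position: [0.4764, 0.0067, 0.1016]
ee_rot: [0.738, 0.675, 0.001, 0.0]
ft_force: [-6.2, 0.0, 15.8]
grip_width: 0.465
grasp_force: 32.5
```

```bash
python3 -m inch '[{"slide":[0,0,0.0005],"yaw":0},{"slide":[0,0,0.001],"yaw":0},{"slide":[0,0,0.001],"yaw":0}]' - 20; python3 -m inch '[{"slide":[0,0,0],"yaw":0},{"slide":[0,0,0],"yaw":0},{"slide":[0,0,0],"yaw":0},{"slide":[0,0,0],"yaw":0},{"slide":[0,0,0],"yaw":0}]' 70 20;  python3 -m inch '[{"slide":[0,0,0.01],"yaw":0},{"slide":[0,0,0.03],"yaw":0},{"slide":[0,-0.01,0.055],"yaw":0},{"slide":[-0.002,-0.04,0.08],"yaw":0},{"slide":[-0.003,-0.06,0.11],"yaw":0},{"slide":[-0.006,-0.08,0.12],"yaw":0},{"slide":[-0.009,-0.1,0.12],"yaw":0},{"slide":[-0.009,-0.1,0.12],"yaw":0},{"slide":[-0.009,-0.1,0.12],"yaw":0}]' 40
python3 - <<'E'
from h import *
W=cam('wrist'); save(W,'w5.png',(200,0,440,440),1.36); print(get_obs()['position'])
cv2.imwrite('pics/w5raw.png',W['frame'][:,:,::-1])
E
```

```text
clock: 7.17
position: [0.4762, 0.0067, 0.1017]
ee_rot: [0.738, 0.675, 0.0, 0.0]
ft_force: [-0.5, 0.1, 4.4]
grip_width: 0.467
grasp_force: 31.1
clock: 7.58
position: [0.4758, 0.0066, 0.1012]
ee_rot: [0.738, 0.675, -0.0, -0.0]
ft_force: [0.3, -0.8, -0.1]
grip_width: 0.729
grasp_force: 0.0
clock: 8.33
position: [0.4668, -0.0943, 0.2221]
ee_rot: [0.738, 0.674, 0.001, 0.0]
ft_force: [-1.7, 0.9, 0.6]
grip_width: 0.841
grasp_force: 0.0
[ 0.4668204  -0.09318661  0.22170926]
```

View pics/w5.png

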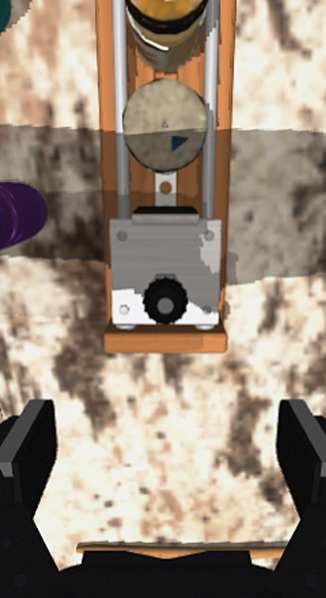

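Jar C stands upright in the row, with its top at image (321,92). The knob is at (321,220), and a strip hole is visible between the jar and the stop at (321,137).

```bash
python3 - <<'E'
from h import *
W=cam('wrist'); f=W['frame']; g=f.astype(int).sum(2)
m=((g<140)).astype(np.uint8)[190:250,290:352]; n,l,s,c=cv2.connectedComponentsWithStats(m); i=1+s[1:,4].argmax(); print(s[i],c[i]+[290,190])
P=lambda n,u,v,z:print(n,onz(W,u,v,z).round(4))
u,v=c[i]+[290,190]
P('knob',u,v,.102);P('knob.092',u,v,.092);P('C',321.3,92,.123);P('hole',321.3,137.5,.0175);
P('stop front edge',321,162,.062); print(get_obs()['position'])
print([(k,int(g[k,321])//3) for k in range(126,165)])
E
```

```text
[  0  16  53  40 830] [320.26144578 224.43975904]
knob [ 0.4662 -0.084   0.102 ]
knob.092 [ 0.4659 -0.0866  0.092 ]
C [0.4752 0.0071 0.123 ]
hole [ 0.4724 -0.0218  0.0175]
stop front edge [ 0.4706 -0.0408  0.062 ]
[ 0.46685484 -0.09267876  0.22145473]
[(126, 70), (127, 42), (128, 50), (129, 125), (130, 184), (131, 194), (132, 192), (133, 190), (134, 159), (135, 86), (136, 81), (137, 83), (138, 83), (139, 84), (140, 80), (141, 68), (142, 59), (143, 74), (144, 108), (145, 133), (146, 133), (147, 132), (148, 132), (149, 133), (150, 134), (151, 126), (152, 87), (153, 17), (154, 10), (155, 13), (156, 15), (157, 13), (158, 34), (159, 95), (160, 136), (161, 140), (162, 135), (163, 130), (164, 126)]
```

```bash
python3 -m inch '[{"slide":[-0.0005,0.0105,-0.02],"yaw":0},{"slide":[-0.0005,0.0105,-0.045],"yaw":0},{"slide":[-0.0005,0.0105,-0.07],"yaw":0},{"slide":[-0.0005,0.0105,-0.095],"yaw":0},{"slide":[-0.0005,0.0105,-0.115],"yaw":0},{"slide":[-0.0005,0.0105,-0.13],"yaw":0},{"slide":[-0.0005,0.0105,-0.139],"yaw":0},{"slide":[-0.0005,0.0105,-0.139],"yaw":0}]'
python3 - <<'E'
from h import *
W=cam('wrist'); save(W,'w6.png',(200,200,440,420),2.5); o=get_obs();print(o['position'],o['ft_force'],proj(W,[.4664,-.083,.102]))
E
```

```text
clock: 9.1
position: [0.4653, -0.0821, 0.0806]
ee_rot: [0.737, 0.676, -0.001, -0.001]
ft_force: [-1.0, 0.3, -0.5]
grip_width: 0.845
grasp_force: 0.0
[ 0.46603123 -0.08232154  0.08189638] [-0.74496823 -0.05491012 -0.23186574] [325.43682252 346.88275968]
```

View pics/w6.png

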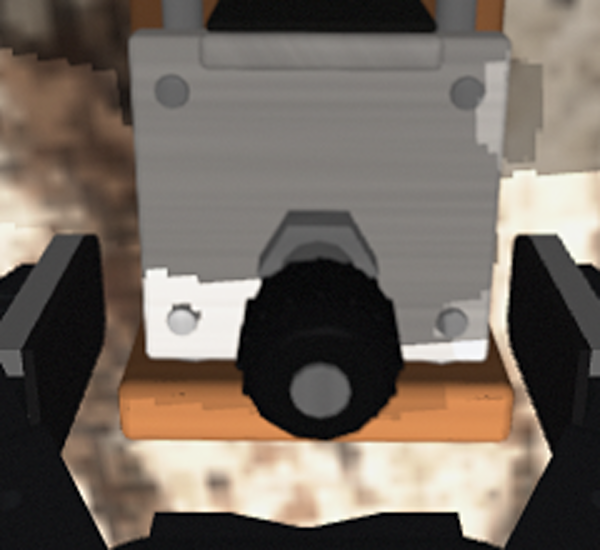

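The knob is between the pads, with its top-face centre at about (328,344); (325,347) was predicted, so it is about 1 mm off. I correct that and close.

```bash
python3 -m inch '[{"slide":[0.001,0.001,0],"yaw":0},{"slide":[0.001,0.001,0],"yaw":0},{"slide":[0.001,0.001,0],"yaw":0},{"slide":[0.001,0.001,0],"yaw":0},{"slide":[0.001,0.001,0],"yaw":0},{"slide":[0.001,0.001,0],"yaw":0},{"slide":[0.001,0.001,0],"yaw":0},{"slide":[0.001,0.001,0],"yaw":0},{"slide":[0.001,0.001,0],"yaw":0}]' 255 40; python3 -m inch '[{"slide":[0,0,0.003],"yaw":0},{"slide":[0,0,0.006],"yaw":0},{"slide":[0,0,0.0095],"yaw":0},{"slide":[0,0,0.0095],"yaw":0},{"slide":[0,0,0.0095],"yaw":0}]'; python3 -c "
from workcell import *
o=get_obs();print(o['position'],o['ft_force'])"
```

```text
clock: 9.9
position: [0.4675, -0.0818, 0.0831]
ee_rot: [0.738, 0.675, 0.0, -0.0]
ft_force: [-2.8, 0.4, 7.8]
grip_width: 0.273
grasp_force: 38.8
clock: 10.32
position: [0.4673, -0.0818, 0.0918]
ee_rot: [0.737, 0.675, 0.0, -0.0]
ft_force: [1.9, 0.3, -7.8]
grip_width: 0.27
grasp_force: 39.6
[ 0.46731372 -0.08176914  0.09181819] [ 1.88268419  0.33772134 -7.8426449 ]
```

```bash
python3 -m inch '[{"slide":[0.0002,0.002,0],"yaw":0},{"slide":[0.0004,0.005,0],"yaw":0},{"slide":[0.0007,0.008,0],"yaw":0},{"slide":[0.0009,0.010,0],"yaw":0},{"slide":[0.0009,0.010,0],"yaw":0}]'; python3 -c "
from workcell import *
o=get_obs();print(o['position'],o['ft_force'])"
```

```text
clock: 10.73
position: [0.4683, -0.0713, 0.0917]
ee_rot: [0.737, 0.676, 0.0, -0.0]
ft_force: [3.6, -0.2, -8.6]
grip_width: 0.274
grasp_force: 39.6
[ 0.46831126 -0.07129965  0.09174187] [ 3.61371626 -0.18605684 -8.58697124]
```

```bash
python3 -m inch '[{"slide":[0.0007,0.002,0],"yaw":0},{"slide":[0.0010,0.004,0],"yaw":0},{"slide":[0.0012,0.006,0],"yaw":0},{"slide":[0.0014,0.008,0],"yaw":0},{"slide":[0.0016,0.010,0],"yaw":0},{"slide":[0.0018,0.012,0],"yaw":0},{"slide":[0.0020,0.014,0],"yaw":0},{"slide":[0.0020,0.014,0],"yaw":0}]'; python3 -m inch '[{"slide":[0.0002,0.002,0],"yaw":0},{"slide":[0.0004,0.004,0],"yaw":0},{"slide":[0.0005,0.006,0],"yaw":0},{"slide":[0.0007,0.008,0],"yaw":0},{"slide":[0.0009,0.010,0],"yaw":0},{"slide":[0.0009,0.010,0],"yaw":0}]'
```

```text
clock: 11.4
position: [0.4698, -0.0575, 0.0916]
ee_rot: [0.737, 0.675, -0.0, -0.0]
ft_force: [-3.1, -0.6, -7.6]
grip_width: 0.274
grasp_force: 39.7
clock: 11.9
position: [0.4708, -0.0473, 0.0916]
ee_rot: [0.737, 0.676, -0.0, -0.0]
ft_force: [-4.9, -1.1, -8.8]
grip_width: 0.268
grasp_force: 39.7
```

```bash
python3 -m inch '[{"slide":[0.0001,0.001,0],"yaw":0},{"slide":[0.0002,0.002,0],"yaw":0},{"slide":[0.0003,0.003,0],"yaw":0},{"slide":[0.0003,0.004,0],"yaw":0},{"slide":[0.0003,0.004,0],"yaw":0}]'
```

```text
clock: 12.32
position: [0.4711, -0.0436, 0.0916]
ee_rot: [0.737, 0.675, -0.0, -0.0]
ft_force: [-4.3, -1.3, -7.5]
grip_width: 0.275
grasp_force: 39.7
```

```bash
python3 -m inch '[{"slide":[-0.0002,0.001,0],"yaw":0},{"slide":[-0.0001,0.002,0],"yaw":0},{"slide":[0,0.003,0],"yaw":0},{"slide":[0,0.004,0],"yaw":0},{"slide":[0.0001,0.005,0],"yaw":0},{"slide":[0.0001,0.005,0],"yaw":0}]'; python3 -m inch '[{"slide":[0,0.0005,0],"yaw":0},{"slide":[0.0001,0.001,0],"yaw":0},{"slide":[0.0001,0.001,0],"yaw":0}]'; python3 -m inch '[{"slide":[0,0.0005,0],"yaw":0},{"slide":[0.0001,0.001,0],"yaw":0},{"slide":[0.0001,0.001,0],"yaw":0}]'
```

```text
clock: 12.82
position: [0.4716, -0.0386, 0.0918]
ee_rot: [0.737, 0.675, 0.0, -0.0]
ft_force: [-5.2, -1.5, -8.5]
grip_width: 0.271
grasp_force: 39.7
clock: 13.07
position: [0.4716, -0.0379, 0.0918]
ee_rot: [0.738, 0.675, -0.0, -0.0]
ft_force: [-4.5, -2.5, -8.3]
grip_width: 0.271
grasp_force: 39.7
clock: 13.32
position: [0.4717, -0.0369, 0.0918]
ee_rot: [0.738, 0.675, -0.0, -0.0]
ft_force: [-4.1, -2.7, -7.7]
grip_width: 0.267
grasp_force: 39.7
```

```bash
python3 -m inch '[{"slide":[-0.0003,0.0005,0],"yaw":0},{"slide":[-0.0002,0.001,0],"yaw":0},{"slide":[-0.0002,0.001,0],"yaw":0}]'; python3 -m inch '[{"slide":[0,0.0005,0],"yaw":0},{"slide":[0,0.0005,0],"yaw":0}]'; python3 -m inch '[{"slide":[0,0.0005,0],"yaw":0},{"slide":[0,0.0005,0],"yaw":0}]'
```

```text
clock: 13.57
position: [0.4718, -0.0359, 0.092]
ee_rot: [0.738, 0.675, 0.0, 0.0]
ft_force: [-3.0, -2.0, -8.1]
grip_width: 0.269
grasp_force: 39.7
clock: 13.73
position: [0.4718, -0.0354, 0.092]
ee_rot: [0.738, 0.675, 0.0, 0.0]
ft_force: [-3.0, -3.0, -8.2]
grip_width: 0.269
grasp_force: 39.7
clock: 13.9
position: [0.4718, -0.0349, 0.0919]
ee_rot: [0.738, 0.675, 0.0, 0.0]
ft_force: [-2.2, -2.6, -7.4]
grip_width: 0.271
grasp_force: 39.7
```

```bash
python3 -m inch '[{"slide":[0,0.0005,0],"yaw":0},{"slide":[0,0.0005,0],"yaw":0}]'; python3 -m inch '[{"slide":[0,0.0005,0],"yaw":0},{"slide":[0,0.0005,0],"yaw":0}]'
```

```text
clock: 14.07
position: [0.4719, -0.0344, 0.092]
ee_rot: [0.737, 0.675, 0.0, 0.0]
ft_force: [-1.6, -4.0, -8.4]
grip_width: 0.276
grasp_force: 39.7
clock: 14.23
position: [0.4718, -0.0343, 0.0919]
ee_rot: [0.738, 0.675, 0.0, 0.0]
ft_force: [-1.4, -5.2, -7.3]
grip_width: 0.274
grasp_force: 39.7
```

```bash
python3 -m inch '[{"slide":[0,-0.0008,0],"yaw":0},{"slide":[0,-0.0008,-0.001],"yaw":0},{"slide":[0,-0.0008,-0.0015],"yaw":0},{"slide":[0,-0.0008,-0.0015],"yaw":0}]'; python3 -m inch '[{"slide":[0,0,-0.0005],"yaw":0},{"slide":[0,0,-0.001],"yaw":0},{"slide":[0,0,-0.001],"yaw":0}]'
```

```text
clock: 14.57
position: [0.4719, -0.0345, 0.0905]
ee_rot: [0.737, 0.675, 0.0, 0.0]
ft_force: [-0.4, -2.1, -5.5]
grip_width: 0.267
grasp_force: 40.0
clock: 14.82
position: [0.4719, -0.0345, 0.0897]
ee_rot: [0.737, 0.675, 0.0, 0.0]
ft_force: [-4.0, -1.8, 0.9]
grip_width: 0.273
grasp_force: 40.5
```

```bash
for i in 1 2 3; do python3 -m inch '[{"slide":[0,-0.0005,0],"yaw":0},{"slide":[0,-0.0005,0],"yaw":0}]' | egrep 'pos|ft'; done
```

```text
position: [0.4719, -0.0346, 0.0896]
ft_force: [-3.8, 1.1, 1.4]
position: [0.4717, -0.0355, 0.0891]
ft_force: [0.9, 1.0, -6.4]
position: [0.4716, -0.0361, 0.0891]
ft_force: [0.5, 2.2, -7.4]
```

```bash
python3 -m inch '[{"slide":[0,0.0003,-0.001],"yaw":0},{"slide":[0,0.0003,-0.002],"yaw":0},{"slide":[0,0.0003,-0.002],"yaw":0}]' | egrep 'pos|ft'; 
```

```text
position: [0.4716, -0.036, 0.0872]
ft_force: [0.8, 0.9, -6.6]
```

Unsupported and dropping freely, so the pin is in the hole. I'll lower it the rest of the way.

```bash
python3 -m inch '[{"slide":[0,0,-0.001],"yaw":0},{"slide":[0,0,-0.002],"yaw":0},{"slide":[0,0,-0.003],"yaw":0},{"slide":[0,0,-0.003],"yaw":0}]' | egrep 'pos|ft';  python3 -m inch '[{"slide":[0,0,-0.001],"yaw":0},{"slide":[0,0,-0.0017],"yaw":0},{"slide":[0,0,-0.0017],"yaw":0}]' | egrep 'pos|ft'
```

```text
position: [0.4716, -0.036, 0.0842]
ft_force: [0.4, -1.1, -5.9]
position: [0.4718, -0.036, 0.0832]
ft_force: [-2.7, -0.1, 3.9]
```

The pin is home: z is 0.0832, matching 0.0831 when it was gripped fully down. Now I release and retreat.

```bash
python3 -m inch '[{"slide":[0,0,0],"yaw":0},{"slide":[0,0,0],"yaw":0},{"slide":[0,0,0],"yaw":0},{"slide":[0,0,0],"yaw":0},{"slide":[0,0,0],"yaw":0},{"slide":[0,0,0],"yaw":0}]' 70 | egrep 'pos|ft|grip';  python3 -m inch '[{"slide":[0,0,0.01],"yaw":0},{"slide":[0,0,0.03],"yaw":0},{"slide":[0,0,0.055],"yaw":0},{"slide":[0,-0.02,0.08],"yaw":0},{"slide":[0,-0.035,0.11],"yaw":0},{"slide":[0,-0.05,0.14],"yaw":0},{"slide":[0,-0.06,0.14],"yaw":0},{"slide":[0,-0.06,0.14],"yaw":0},{"slide":[0,-0.06,0.14],"yaw":0}]'
python3 - <<'E'
from h import *
W=cam('wrist'); g=W['frame'].astype(int).sum(2)
# expected knob (pin down) and jar tops: darkness check and knob blob extent
for n,p in dict(knob=[.4705,-.0375,.102],C=[.478,.0325,.123],B=[.482,.073,.123]).items(): print(n,proj(W,p).round(1))
u,v=proj(W,[.4705,-.0375,.102]).astype(int)
m=(g[v-35:v+35,u-35:u+35]<110).astype(np.uint8); k,l,s,c=cv2.connectedComponentsWithStats(m); i=1+s[1:,4].argmax(); print(s[i],c[i]+[u-35,v-35])
x,y,w,h,_=s[i]; bu,bv=u-35+x+w/2, v-35+y+h-w/2
print('knob top xy at z=.102',onz(W,bu,bv,.102), 'width mm',1e3*np.linalg.norm(onz(W,bu-w/2,bv,.102)-onz(W,bu+w/2,bv,.102)))
E
```

```text
position: [0.4716, -0.0359, 0.0827]
ft_force: [0.0, -0.3, 0.8]
grip_width: 0.724
clock: 17.4
position: [0.4713, -0.0959, 0.2226]
ee_rot: [0.738, 0.675, 0.0, -0.0]
ft_force: [-0.4, 0.5, -0.9]
grip_width: 0.725
grasp_force: 0.0
knob [313.8 158.7]
C [314.2  43. ]
B [314.4 -35.4]
[ 20  20  35  35 725] [314.96965517 159.7462069 ]
knob top xy at z=.102 [ 0.47159623 -0.03885494  0.102     ] width mm 25.370416281823847
```

```bash
python3 -c "
from workcell import *
print(hand_in())"
```

```text
the job is handed in; nothing more can be done
None
```

The job is handed in at about 17.5 s on the clock. Jar C stands upright in the row, and the stop was slid in until it met the closed-up jars. Easing it back about 1.5 mm let the pin drop fully home in the second hole from outside, the innermost one the jars allow.

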